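Put the saucepan on the heat and start the timer

TASK

Get the saucepan (the pan with one long handle) cooking: press the raised half of the rocker on the white power block fully down, then push in the round key of the hob that lies in front of the saucepan's ring until it stays fully in, then press the button on top of the steel kitchen timer fully down and let it go. Keep to that order and leave the hob's other key alone. Everything is only pressed: lift or shift neither the timer, nor the pans, nor anything else on the worktop.

Things in the scene. Friction and masses are not known exactly. Their poses are not given: they have to be found in the camera images.
- hob: Fixed double induction hob (sizes in mm), 330 deep (x), 460 wide (y), 60 high, black glass top. Origin: centre of its underside; +x roughly away from the robot, +y to the left seen from the robot. Ring centres at x +45, y +118 (left) and -118 (right); each ring carries a pan. One round key in front of each ring, on the strip along the near edge (x -125).
- key_left_top (a point): Centre of the top face of the left round key: steel disc of 32 diameter, at hob x -125, y +118; top 12 above the glass (72 above the worktop) while out. It moves with the key. No pan stands nearer than about 85 from the key's centre.
- key_right_top (a point): The same for the right round key, at hob x -125, y -118.
- key_left (a joint): Travel of the left key straight down: 0 out, 0.008 m fully in. No spring: it resists with about 3 N and stays wherever it is left.
- key_right (a joint): The same for the right key.
- power_block: Fixed white power block, 64 (its x) by 84 (its y) by 45 high; origin at the centre of its underside. The rocker runs along its y on top; it stands between robot and hob, left or right, turned differently each time.
- rocker_pad (a point): Point on the top face of the rocker half to be pressed (the half toward the block's +y, raised while off), 18 from the pivot and centred across the width. Moves with the rocker: about 60 above the worktop while off, 54 when on. The black rocker is a shallow V of two halves, each 28 long and 34 wide, pivot 51 above the worktop.
- rocker (a joint): Rocker angle: 0 off (the +y half raised 0.35 rad), 0.35 on (the +y half level, the other raised). It resists with about 0.04 N m (2 to 4 N at the pad) and stays where it is left.
- timer: Loose round steel kitchen timer, 64 diameter, 32 high to its top face, about 0.3 kg, standing on the worktop. Origin: centre of its underside.
- timer_top (a point): Centre of the top face of the timer's white push button, 34 diameter, 42 above the worktop while out. Moves with the button.
- timer_button (a joint): Travel of the button straight down: 0 out, 0.006 m fully down. A spring (1 N at first, 4 N fully down) brings it back.
- saucepan: Steel saucepan, 160 diameter, 75 high, with one long black handle that points roughly away from the robot (its +x, reaching 184 from the centre). Origin: centre of its underside. It stands on the left or the right ring, different each time.
- stockpot: Steel pot, 160 diameter, 85 high, with two small loop handles, on the other ring. Origin: centre of its underside.
- pepper_mill: Bystander: turned dark wooden pepper mill, 50 across, 132 tall (mm). Origin at the centre of its underside.
- mug: Bystander: white mug, 76 across, 90 tall (mm). Origin at the centre of its underside.
- oil_bottle: Bystander: green bottle, 60 across, 200 tall (mm). Origin at the centre of its underside.
- salt_jar: Bystander: small white jar with wooden cap, 60 across, 75 tall (mm). Origin at the centre of its underside.
- bowl: Bystander: blue bowl, 120 across, 50 tall (mm). Origin at the centre of its underside.
- spoon: Bystander: wooden spoon lying on the worktop, about 200 long (mm). Origin near its middle.

How it is judged:
By the outcome, as a careful person would: the job done as asked, in the order asked, and still so for the second after the job is handed in, with the robot touching nothing.
It also fails if it takes over 46 s, if anything falls off the work surface, if the arm or the gripper's body presses on something with over 40 N, if the wrist force passes 120 N, or if a joint passes its speed limit or range.

ROBOT

A 6-joint arm with a two-finger parallel gripper is mounted at the origin on the work surface. World frame = base frame: x ahead of the robot, y to its left, z up, the work surface at z = 0. Lengths are in m, angles in rad, forces in N, time in s.
With the tool pointing down it reaches from about 0.35 to 0.975 m from the base axis. Payload 4.9 kg.
Tool frame: the origin (TCP) lies on the centre line of the jaws, within the pads' length; the fingertips stand 11 mm ahead of it and the grasp point (between the pads) lies 8 mm behind it; z points along the fingers, y is the line along which they close (so a half turn about z gives the same grasp; the last joint's range is limited). The gripper opens to 85 mm and grips with 20 to 120 N. Pads are 22 mm wide; open, the fingers measure 114 mm over their backs; the gripper's body (76 mm by 85 mm) begins 54 mm behind the grasp point. The pads swing forward as they close: fully open they stand 13 mm farther back than shut.
Start: joints at [1.179, 0.053, 1.613, -0, 1.476, -0.119], TCP at [0.168, 0.602, 0.242] pointing down, gripper open.
Joint ranges: [-3.01, 3.01], [-1.01, 2.22], [0.06, 2.58], [-1.02, 4.17], [0.09, 2.62], [-3.14, 3.14]. Speed limits (rad/s): [2.57, 2.57, 3.14, 3.14, 3.14, 3.14].

INTERFACE

Orientations are given as a 3x3 rotation matrix whose columns are the frame's x, y, z axes.
In Python, from rig import env, optics, job gives the robot as it stands.
- The arm moves only by the tool apply_moves, never from a script. Its argument "deltas" is a list of rows, each a list of 3 entries, a list of its own where there are three numbers: the shift along the tool's x, y, z in units of 25 mm (1.0 is 25 mm), then the turn, a rotation vector about the tool's x, y, z in degrees, then the finger opening in mm, from 0 to 85.4. In form: [[[x, y, z], [ax, ay, az], hand], ...]. A call has exactly 10 rows; each row is the pose to reach, as a shift and turn from the pose commanded when the call began, along the tool's axes at that moment; what a row does not reach only later rows make up. A row lasts 1/8 s, in which the tool goes at most 62.5 mm and 10.7 degrees, less where a joint would pass 70% of its speed; a pose out of reach is approached as far as the arm can. A call with a gripper value outside its range is refused whole. The fingers move at their own pace and stop on an object; "force" is the grip in N (left out, the last holds). Time passes only in rows, so rows that repeat a pose let the fingers close, or fill a call up. It gives the time, the measured TCP pose, the force, the opening and the grip force at its end, in the units of the state.
- env.observe(): the state, without advancing time (a new reading comes with each control period).
- optics.camera(name): name is "scene" or "top" or "wrist"; returns a dict with "img" (480x640x3 uint8, red, green, blue), "fx", "fy", "cx", "cy" (pixels), "R" (3x3) and "t" (3): a world point X has camera coordinates R X + t. Camera axes: x right, y down, z forward; pixel columns grow to the right and rows downward; lengths in m; the calibration is good to about 2 mm. A picture is of the moment at which its call begins. There is no depth.
- job.sign_off(): hands the job in; it is judged then, once.
The state is a dict: "t": time; "qpos": joint angles; "qd": joint speeds; "tau": joint torques, N m; "tcp_pos": TCP position; "tcp_rot": TCP orientation; "contact_force": force on the tool from outside, world axes, zero at the start; "moment": the same for the moment, N m; "gripper_width": finger opening in m; "gripper_force": force on a finger pad.
Only numpy, scipy, OpenCV 4.12 (cv2) and the standard library are available. Lean on these libraries where they do the work, as an engineer would, in place of code of your own. Each camera call takes 0.05 s, during which the arm holds its last target. There are 200 camera calls.

## Working session

There is one attempt and no reset: what is moved stays moved. The work goes in short steps, Python scripts to look and compute and a tool call to move; the robot and the scene stay as the last step left them, time stands still between calls to the robot, and variables do not carry over. Pictures are saved under pics/ and viewed, at most 10 in all, crops included, and the job is handed in when it is done.

Besides the shell and the picture viewer there is one more tool, called after "Request:" by a JSON object that holds its "method" and its "body", one argument or row to a line. apply_moves: Moves the arm, as the interface text tells. Its arguments: {"type":"object","properties":{"deltas":{"type":"array","items":{"type":"array"}},"force":{"type":"number"}},"required":["deltas"]}

```bash
mkdir -p pics
python3 - <<'E'
from rig import env, optics, job
import cv2,pickle
for n in("top","scene"):
    c=optics.camera(n); cv2.imwrite(f"pics/{n}0.png",c["img"][:,:,::-1]); pickle.dump(c,open(n+"0.pkl","wb"))
    print(n,c["fx"],c["cx"],c["cy"],c["R"].round(3).tolist(),c["t"].round(3).tolist())
s=env.observe();print(s["t"],s["tcp_pos"],s["tcp_rot"])
E
```

```text
top 499.30065478578376 314.31141293696163 242.7331719446871 [[0.005, -1.0, 0.001], [-0.991, -0.005, -0.136], [0.136, -0.0, -0.991]] [0.016, 0.563, 1.249]
scene 612.4306884629228 311.815321105968 237.34242653363373 [[-0.66, 0.751, -0.01], [0.643, 0.557, -0.526], [-0.389, -0.354, -0.851]] [0.351, -0.31, 2.106]
0.1 [0.16817326 0.6013858  0.24115831] [[-9.63019801e-01  2.69429659e-01 -7.22820224e-04]
 [ 2.69430529e-01  9.63018280e-01 -1.72679560e-03]
 [ 2.30839140e-04 -1.85768819e-03 -9.99998248e-01]]
```

View pics/top0.png

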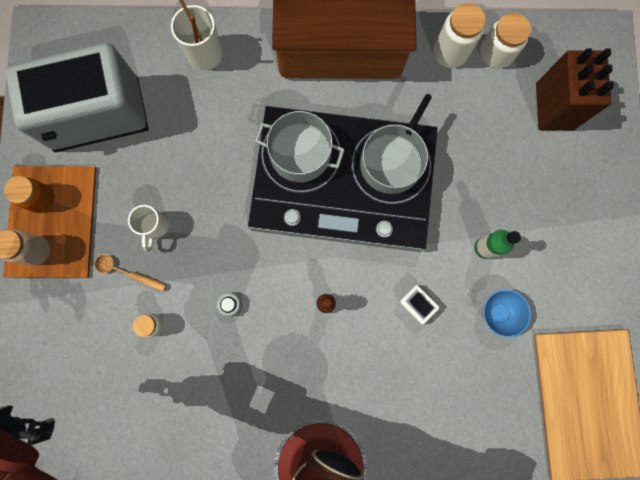

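View pics/scene0.png

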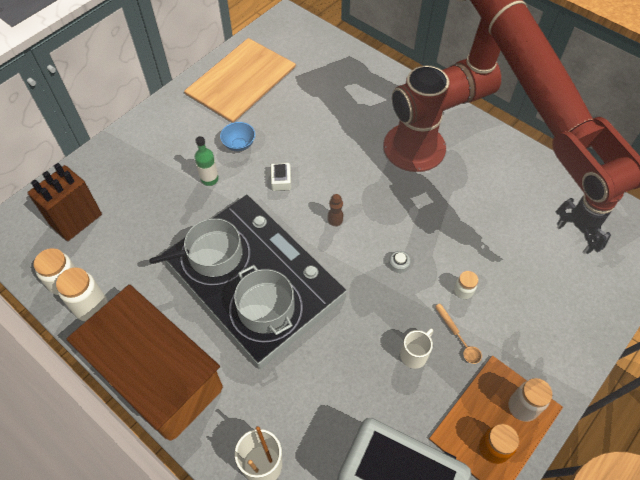

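The top view shows the saucepan on the right ring, its key at about (384,229). The power block is at (420,304), the timer at (229,304), and the mill at (326,303). I'll enlarge these.

Run:
```python
import cv2,numpy as np
t=cv2.imread("pics/top0.png");s=cv2.imread("pics/scene0.png")
f=lambda im,u,v:cv2.resize(im[v-20:v+20,u-25:u+25],(400,300)[0:2],interpolation=cv2.INTER_CUBIC) # 8x / 7.5
f=lambda im,u,v:cv2.resize(im[v-18:v+19,u-25:u+25],(400,296),interpolation=cv2.INTER_CUBIC)
cv2.imwrite("pics/crop1.png",np.vstack([np.hstack([f(t,420,304),f(s,281,176)]),np.hstack([f(t,384,229),f(t,229,304)])]))
```

```text
(no output)
```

View pics/crop1.png

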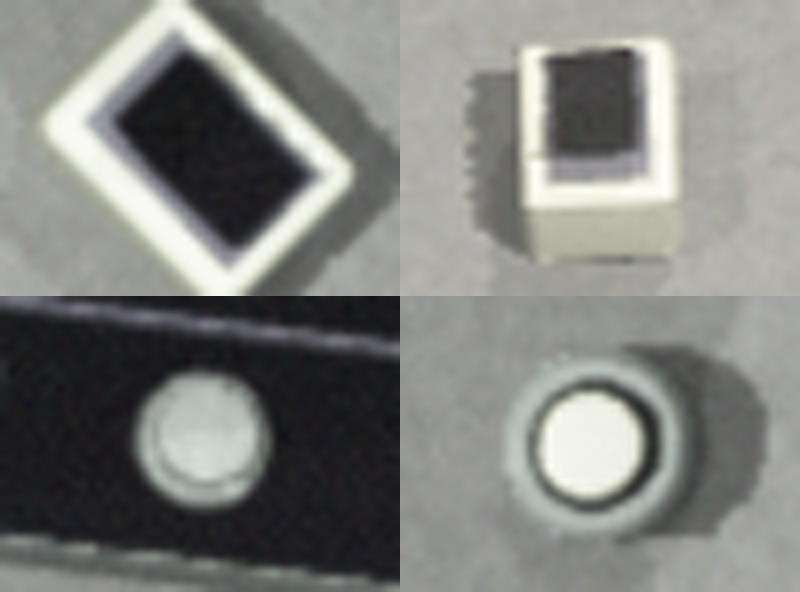

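The crop gives the key top at (385,228), the timer button at (228,304.8) and the block's top corners at (400.6,301.3), (416.9,285.4), (439,307.5) and (423,323.5). Next I'll work out positions and compare the two hypotheses for which rocker half is raised.

```bash
cat > h.py <<'E'
import numpy as np,pickle
def ray(c,uv,z):
    d=c["R"].T@[(uv[0]-c["cx"])/c["fx"],(uv[1]-c["cy"])/c["fy"],1]; o=-c["R"].T@c["t"]
    return o+d*(z-o[2])/d[2]
def proj(c,X):
    p=np.asarray(X)@c["R"].T+c["t"]; return np.c_[c["fx"]*p[:,0]/p[:,2]+c["cx"],c["fy"]*p[:,1]/p[:,2]+c["cy"]]
E
python3 - <<'E'
from h import *
T=pickle.load(open("top0.pkl","rb"));S=pickle.load(open("scene0.pkl","rb"))
np.set_printoptions(precision=4,suppress=True)
print("key",ray(T,(385,228),.072),"timer",ray(T,(228,304.8),.042),"mill",ray(T,(326,303),.13))
print("keyL",ray(T,(292,216.5),.072))
C=np.array([ray(T,p,.045) for p in[(400.6,301.3),(416.9,285.4),(439,307.5),(423.1,323.5)]])
print(C,np.linalg.norm(np.diff(C[[0,1,2,3,0]],axis=0),axis=1))
m=C.mean(0);a=(C[2]-C[1]+C[3]-C[0]);a/=np.linalg.norm(a);print("ctr",m,"long",a,np.degrees(np.arctan2(a[1],a[0])))
for sg in(1,-1):
    y=a*sg;x=np.array([y[1],-y[0],0]);z=np.array([0,0,1])
    up=y*np.cos(.35)+z*np.sin(.35)
    P=[m+z*.006+e*.028+w*.017*x for e in(up,-y) for w in(-1,1)]
    print(sg,"pad",m+z*.006+up*.018)
    print(" top crop",((proj(T,P)-[395,286])*8).round().tolist()," scene crop",((proj(S,P)-[256,158])*8+[400,0]).round().tolist())
E
```

```text
key [ 0.5966 -0.1593  0.072 ] timer [0.4027 0.236  0.042 ] mill [ 0.4071 -0.0096  0.13  ]
keyL [0.6248 0.0755 0.072 ]
[[ 0.4137 -0.1999  0.045 ]
 [ 0.454  -0.242   0.045 ]
 [ 0.3987 -0.2965  0.045 ]
 [ 0.3587 -0.2554  0.045 ]] [0.0582 0.0776 0.0573 0.0781]
ctr [ 0.4063 -0.2484  0.045 ] long [-0.7085 -0.7057  0.    ] -135.11036270494395
1 pad [ 0.3943 -0.2604  0.0572]
 top crop [[308.0, 168.0], [233.0, 246.0], [176.0, 45.0], [101.0, 121.0]]  scene crop [[546.0, 44.0], [629.0, 39.0], [551.0, 165.0], [635.0, 160.0]]
-1 pad [ 0.4183 -0.2365  0.0572]
 top crop [[111.0, 124.0], [186.0, 47.0], [230.0, 249.0], [305.0, 172.0]]  scene crop [[634.0, 142.0], [550.0, 147.0], [630.0, 51.0], [547.0, 55.0]]
```

Request:
{"method": "apply_moves", "body": {
  "deltas": [
    [[-14,-12.7,0],[0,0,0],0],
    [[-14,-12.7,0],[0,0,0],0],
    [[-14,-12.7,0],[0,0,0],0],
    [[-14,-12.7,0],[0,0,0],0],
    [[-14,-12.7,0],[0,0,0],0],
    [[-14,-12.7,0],[0,0,0],0],
    [[-14,-12.7,0],[0,0,0],0],
    [[-18.1,-30.2,0],[0,0,0],0],
    [[-18.1,-30.2,0],[0,0,0],0],
    [[-18.1,-30.2,0],[0,0,0],0]
  ]
}}

```text
t: 1.35
tcp_pos: [0.4005, 0.0422, 0.2419]
tcp_rot: [[-0.963, 0.269, 0.0], [0.269, 0.963, -0.0], [-0.0, -0.0, -1.0]]
contact_force: [1.4, 0.0, -0.4]
gripper_width: -0.0
gripper_force: 0.0
```

Request:
{"method": "apply_moves", "body": {
  "deltas": [
    [[-3.1,-11.2,0],[0,0,0],0],
    [[-3.1,-11.2,0],[0,0,0],0],
    [[-3.1,-11.2,0],[0,0,0],0],
    [[-3.1,-11.2,0],[0,0,0],0],
    [[-3.1,-11.2,0],[0,0,0],0],
    [[-3.1,-11.2,0],[0,0,0],0],
    [[-3.1,-11.2,0],[0,0,0],0],
    [[-3.1,-11.2,0],[0,0,0],0],
    [[-3.1,-11.2,0],[0,0,0],0],
    [[-3.1,-11.2,0],[0,0,0],0]
  ]
}}

```text
t: 2.6
tcp_pos: [0.4004, -0.2459, 0.2424]
tcp_rot: [[-0.963, 0.268, 0.0], [0.268, 0.963, -0.0], [-0.0, -0.0, -1.0]]
contact_force: [0.2, -0.9, -0.4]
gripper_width: 0.0001
gripper_force: 0.0
```

Run:
```python
from rig import env, optics, job
from h import *
import cv2
c=optics.camera("wrist"); cv2.imwrite("pics/w1.png",c["img"][:,:,::-1]); pickle.dump(c,open("w1.pkl","wb"))
np.set_printoptions(precision=4,suppress=True)
s=env.observe();print(s["t"],s["tcp_pos"],s["qpos"],"cam",-c["R"].T@c["t"])
print(proj(c,[[.4063,-.2484,.045],[.3943,-.2604,.06],[.4183,-.2365,.06]]))
```

```text
2.65 [ 0.4004 -0.2461  0.2424] [-0.7097 -0.3334  1.9607 -0.      1.514  -2.0085] cam [ 0.3268 -0.226   0.3736]
[[317.6056 225.3666]
 [301.1432 220.4254]
 [333.6812 238.2859]]
```

View pics/w1.png

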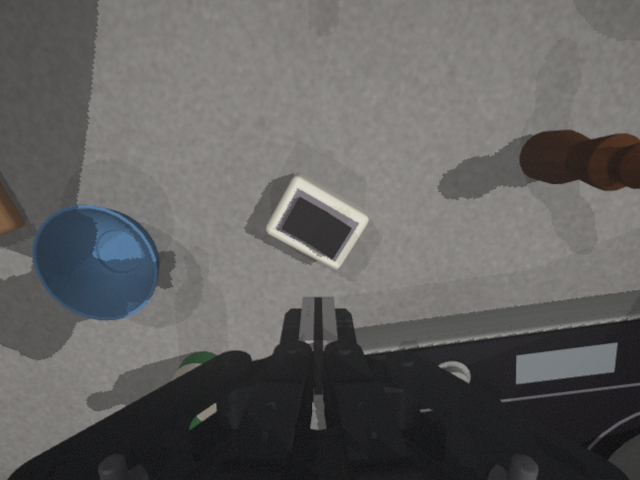

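The wrist view has the block centred at about (318,222). I'll crop it, draw both rocker hypotheses over it, and search for the better block pose.

Run:
```python
from h import *
import cv2
c=pickle.load(open("w1.pkl","rb"));im=cv2.imread("pics/w1.png")
u0,v0,k=260,170,7
g=cv2.cvtColor(im,cv2.COLOR_BGR2GRAY)
b=(g[170:275,255:375]>150).astype(np.uint8)
cr=max(cv2.findContours(b,0,2)[0],key=cv2.contourArea)
print("white outline minrect",cv2.minAreaRect(cr+np.array([255,170])), cv2.boxPoints(cv2.minAreaRect(cr+np.array([255,170]))).round(1).tolist())
a=cv2.resize(im[v0:v0+105,u0:u0+114],None,fx=k,fy=k,interpolation=cv2.INTER_CUBIC)
a=cv2.convertScaleAbs(a,alpha=1.6)[:600]
cv2.imwrite("pics/w1c.png",a)
m=np.array([.4063,-.2484,.045]);y0=np.array([-.7085,-.7057,0])
for sg in(1,-1):
    y=y0*sg;x=np.array([y[1],-y[0],0]);z=np.array([0,0,1.]);up=y*np.cos(.35)+z*np.sin(.35)
    P=[m+z*.009+e*.028+w*.017*x for e in(up,0*y,-y) for w in(-1,1)]
    print(sg,((proj(c,P)-[u0,v0])*k).round().tolist())
    B=[m+s*.032*x+t*.042*y for s,t in((-1,-1),(1,-1),(1,1),(-1,1))]
print("block",((proj(c,B)-[u0,v0])*k).round().tolist())
```

```text
white outline minrect ((317.1461486816406, 223.36923217773438), (86.45220184326172, 65.24226379394531), 29.744882583618164) [[263.3999938964844, 230.1999969482422], [295.79998779296875, 173.60000610351562], [370.8999938964844, 216.5], [338.5, 273.1000061035156]]
1 [[159.0, 437.0], [287.0, 208.0], [340.0, 512.0], [468.0, 294.0], [521.0, 609.0], [652.0, 397.0]]
-1 [[648.0, 409.0], [514.0, 627.0], [468.0, 294.0], [340.0, 512.0], [279.0, 188.0], [155.0, 411.0]]
block [[243.0, 23.0], [18.0, 438.0], [551.0, 722.0], [793.0, 336.0]]
```

View pics/w1c.png

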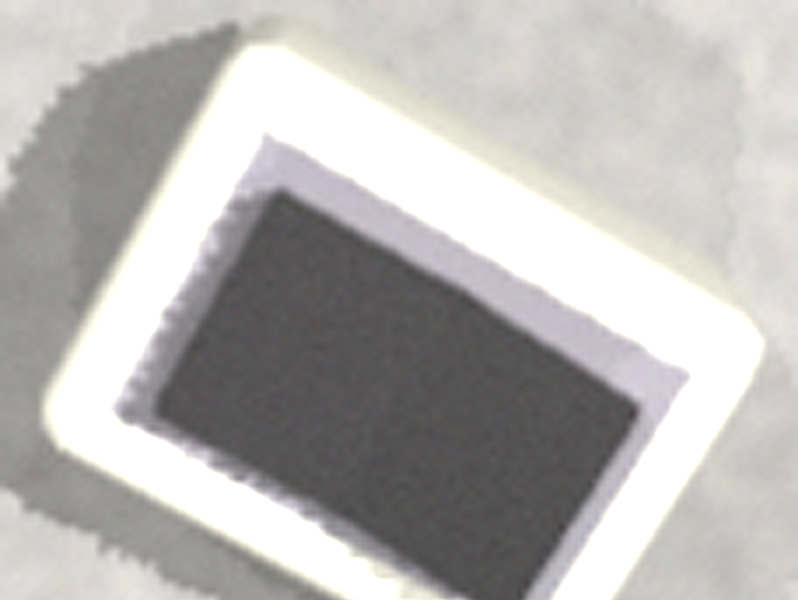

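The rocker corners, at crop (283,188), (157,410), (638,408) and about (508,634), match the half nearer the hob's left as raised. That puts the pad at (0.418,-0.2365).

Request:
{"method": "apply_moves", "body": {
  "deltas": [
    [[-0.59,0.56,2],[0,0,0],0],
    [[-0.59,0.56,4],[0,0,0],0],
    [[-0.59,0.56,5.5],[0,0,0],0],
    [[-0.59,0.56,6.2],[0,0,0],0],
    [[-0.59,0.56,6.4],[0,0,0],0],
    [[-0.59,0.56,6.5],[0,0,0],0],
    [[-0.59,0.56,6.6],[0,0,0],0],
    [[-0.59,0.56,6.7],[0,0,0],0],
    [[-0.59,0.56,6.8],[0,0,0],0],
    [[-0.59,0.56,6.9],[0,0,0],0]
  ]
}}

```text
t: 3.9
tcp_pos: [0.4189, -0.2371, 0.0703]
tcp_rot: [[-0.963, 0.27, 0.002], [0.27, 0.963, -0.0], [-0.002, 0.0, -1.0]]
contact_force: [0.4, 1.1, 2.9]
gripper_width: 0.0001
gripper_force: 1.1
```

Request:
{"method": "apply_moves", "body": {
  "deltas": [
    [[0,0,0.08],[0,0,0],0],
    [[0,0,0.14],[0,0,0],0],
    [[0,0,0.2],[0,0,0],0],
    [[0,0,0.24],[0,0,0],0],
    [[0,0,0.28],[0,0,0],0],
    [[0,0,0.3],[0,0,0],0],
    [[0,0,0.32],[0,0,0],0],
    [[0,0,0.34],[0,0,0],0],
    [[0,0,0.34],[0,0,0],0],
    [[0,0,0.34],[0,0,0],0]
  ]
}}

```text
t: 5.15
tcp_pos: [0.4186, -0.2372, 0.0647]
tcp_rot: [[-0.963, 0.269, -0.001], [0.269, 0.963, 0.001], [0.002, 0.0, -1.0]]
contact_force: [-8.5, 7.7, 23.5]
gripper_width: -0.0
gripper_force: 11.7
```

Request:
{"method": "apply_moves", "body": {
  "deltas": [
    [[0,0,-0.3],[0,0,0],0],
    [[0,0,-1.2],[0,0,0],0],
    [[0,0,-3],[0,0,0],0],
    [[0,0,-5],[0,0,0],0],
    [[-1,0.8,-6],[0,0,0],0],
    [[-2,1.6,-6],[0,0,0],0],
    [[-3,2.4,-6],[0,0,0],0],
    [[-3,2.4,-6],[0,0,0],0],
    [[-3,2.4,-6],[0,0,0],0],
    [[-3,2.4,-6],[0,0,0],0]
  ]
}}

```text
t: 6.4
tcp_pos: [0.5057, -0.1998, 0.2109]
tcp_rot: [[-0.963, 0.27, -0.001], [0.27, 0.963, 0.0], [0.001, -0.0, -1.0]]
contact_force: [0.2, -0.8, 0.1]
gripper_width: 0.0002
gripper_force: 0.0
```

Run:
```python
from rig import env, optics, job
from h import *
import cv2
c=optics.camera("wrist"); im=np.ascontiguousarray(c["img"][:,:,::-1]); pickle.dump(c,open("w2.pkl","wb"))
np.set_printoptions(precision=4,suppress=True)
s=env.observe();print(s["t"],s["tcp_pos"])
p=proj(c,[[.4063,-.2484,.05],[.5966,-.1593,.072]]);print(p)
def crop(u,v,r=45):
    u=int(np.clip(u,r,640-r));v=int(np.clip(v,r,480-r));print("crop origin",u-r,v-r)
    return cv2.resize(im[v-r:v+r,u-r:u+r],(400,400),interpolation=cv2.INTER_CUBIC)
cv2.imwrite("pics/w2.png",np.hstack([crop(*p[0]),crop(*p[1])]))
```

```text
6.45 [ 0.5059 -0.1998  0.2111]
[[223.3522 125.4105]
 [393.3725 322.7659]]
crop origin 178 80
crop origin 348 277
```

View pics/w2.png

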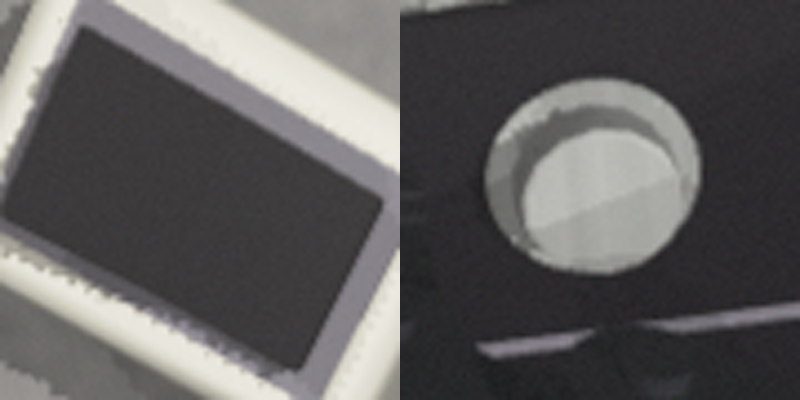

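The rocker has flipped: its pressed half now lies level and the opposite end is raised. The key top shows at about (394,322), right where it was predicted. Now I'll press it.

Request:
{"method": "apply_moves", "body": {
  "deltas": [
    [[-1.5,1.27,0.5],[0,0,0],0],
    [[-3.06,2.54,1.5],[0,0,0],0],
    [[-3.06,2.54,2.5],[0,0,0],0],
    [[-3.06,2.54,3.5],[0,0,0],0],
    [[-3.06,2.54,4.4],[0,0,0],0],
    [[-3.06,2.54,4.9],[0,0,0],0],
    [[-3.06,2.54,5.0],[0,0,0],0],
    [[-3.06,2.54,5.1],[0,0,0],0],
    [[-3.06,2.54,5.2],[0,0,0],0],
    [[-3.06,2.54,5.3],[0,0,0],0]
  ]
}}

```text
t: 7.7
tcp_pos: [0.5981, -0.1593, 0.0801]
tcp_rot: [[-0.963, 0.269, 0.002], [0.269, 0.963, -0.001], [-0.002, -0.0, -1.0]]
contact_force: [-0.7, -0.4, 3.3]
gripper_width: -0.0002
gripper_force: 1.4
```

Request:
{"method": "apply_moves", "body": {
  "deltas": [
    [[0,0,0.07],[0,0,0],0],
    [[0,0,0.13],[0,0,0],0],
    [[0,0,0.18],[0,0,0],0],
    [[0,0,0.22],[0,0,0],0],
    [[0,0,0.25],[0,0,0],0],
    [[0,0,0.27],[0,0,0],0],
    [[0,0,0.27],[0,0,0],0],
    [[0,0,0.27],[0,0,0],0],
    [[0,0,0.27],[0,0,0],0],
    [[0,0,0.27],[0,0,0],0]
  ]
}}

```text
t: 8.95
tcp_pos: [0.5982, -0.1593, 0.075]
tcp_rot: [[-0.963, 0.269, 0.001], [0.269, 0.963, -0.001], [-0.001, -0.0, -1.0]]
contact_force: [-4.3, -0.4, 13.3]
gripper_width: -0.0
gripper_force: 7.1
```

Request:
{"method": "apply_moves", "body": {
  "deltas": [
    [[0,0,-0.3],[0,0,0],0],
    [[0,0,-1.5],[0,0,0],0],
    [[0,0,-3.5],[0,0,0],0],
    [[0,0,-5.5],[0,0,0],0],
    [[1.3,1.5,-6],[0,0,0],0],
    [[3,3.4,-6],[0,0,0],0],
    [[4.7,5.2,-6],[0,0,0],0],
    [[6.3,7,-6],[0,0,0],0],
    [[8,8.9,-6],[0,0,0],0],
    [[9.2,10.2,-6],[0,0,0],0]
  ]
}}

```text
t: 10.2
tcp_pos: [0.4425, 0.1505, 0.221]
tcp_rot: [[-0.963, 0.268, -0.002], [0.268, 0.963, 0.0], [0.002, -0.0, -1.0]]
contact_force: [0.3, -0.0, -0.6]
gripper_width: 0.0002
gripper_force: 0.0
```

Run:
```python
from rig import env, optics, job
from h import *
import cv2
np.set_printoptions(precision=4,suppress=True)
c=optics.camera("wrist"); im=np.ascontiguousarray(c["img"][:,:,::-1]);t=optics.camera("top"); it=np.ascontiguousarray(t["img"][:,:,::-1])
s=env.observe();print(s["t"],s["tcp_pos"])
p=proj(c,[[.4027,.236,.042]])[0];print(p)
def crop(im,u,v,r):
    u=int(np.clip(u,r,640-r));v=int(np.clip(v,r,480-r));print("crop origin",u-r,v-r)
    return cv2.resize(im[v-r:v+r,u-r:u+r],(400,400),interpolation=cv2.INTER_CUBIC)
cv2.imwrite("pics/w3.png",np.hstack([crop(im,*p,50),crop(it,384,229,25)]))
```

```text
10.3 [0.4421 0.1516 0.221 ]
[403.8582 152.9177]
crop origin 353 102
crop origin 359 204
```

View pics/w3.png

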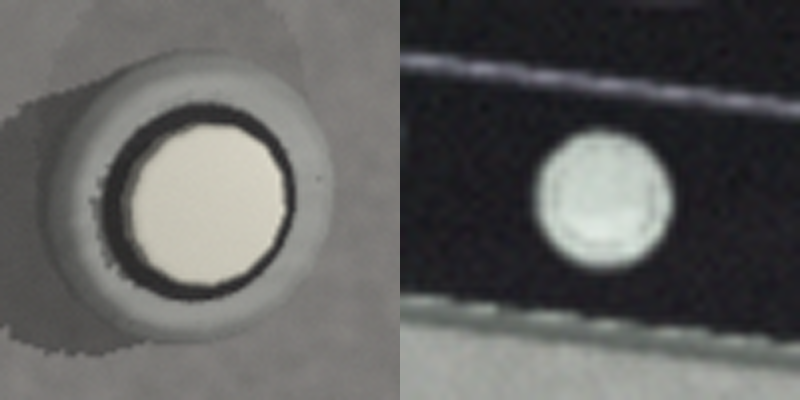

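The key is fully in, with its disc now concentric with the bezel. The timer button is at about (405,153), as predicted, so I'll press it straight down.

Request:
{"method": "apply_moves", "body": {
  "deltas": [
    [[1.2,1.4,1],[0,0,0],0],
    [[2.43,2.83,2],[0,0,0],0],
    [[2.43,2.83,3.5],[0,0,0],0],
    [[2.43,2.83,5],[0,0,0],0],
    [[2.43,2.83,6],[0,0,0],0],
    [[2.43,2.83,6.4],[0,0,0],0],
    [[2.43,2.83,6.55],[0,0,0],0],
    [[2.43,2.83,6.65],[0,0,0],0],
    [[2.43,2.83,6.75],[0,0,0],0],
    [[2.43,2.83,6.85],[0,0,0],0]
  ]
}}

```text
t: 11.55
tcp_pos: [0.4059, 0.2334, 0.0516]
tcp_rot: [[-0.963, 0.269, 0.002], [0.269, 0.963, 0.001], [-0.002, 0.001, -1.0]]
contact_force: [0.4, -0.5, 1.6]
gripper_width: 0.0001
gripper_force: 0.8
```

Request:
{"method": "apply_moves", "body": {
  "deltas": [
    [[0,0,0.05],[0,0,0],0],
    [[0,0,0.1],[0,0,0],0],
    [[0,0,0.14],[0,0,0],0],
    [[0,0,0.17],[0,0,0],0],
    [[0,0,0.19],[0,0,0],0],
    [[0,0,0.2],[0,0,0],0],
    [[0,0,0.2],[0,0,0],0],
    [[0,0,0.2],[0,0,0],0],
    [[0,0,0.2],[0,0,0],0],
    [[0,0,0.2],[0,0,0],0]
  ]
}}

```text
t: 12.8
tcp_pos: [0.4059, 0.2334, 0.0469]
tcp_rot: [[-0.963, 0.269, 0.001], [0.269, 0.963, 0.0], [-0.001, 0.001, -1.0]]
contact_force: [0.1, -0.9, 7.9]
gripper_width: -0.0004
gripper_force: 4.1
```

Request:
{"method": "apply_moves", "body": {
  "deltas": [
    [[0,0,-0.1],[0,0,0],0],
    [[0,0,-0.3],[0,0,0],0],
    [[0,0,-0.6],[0,0,0],0],
    [[0,0,-1.5],[0,0,0],0],
    [[0,0,-3],[0,0,0],0],
    [[0,0,-5],[0,0,0],0],
    [[0,0,-6],[0,0,0],0],
    [[0,0,-6],[0,0,0],0],
    [[0,0,-6],[0,0,0],0],
    [[0,0,-6],[0,0,0],0]
  ]
}}

```text
t: 14.05
tcp_pos: [0.4039, 0.2327, 0.1935]
tcp_rot: [[-0.963, 0.269, -0.004], [0.269, 0.963, -0.001], [0.003, -0.002, -1.0]]
contact_force: [-0.1, 0.3, -0.0]
gripper_width: -0.0001
gripper_force: 0.0
```

Run:
```python
from rig import env, optics, job
import cv2
cv2.imwrite("pics/end.png",optics.camera("scene")["img"][:,:,::-1])
s=env.observe();print(s["t"],s["tcp_pos"],s["contact_force"])
```

```text
14.1 [0.40414331 0.23273131 0.19373236] [ 0.43118617  0.91022716 -0.73055962]
```

View pics/end.png

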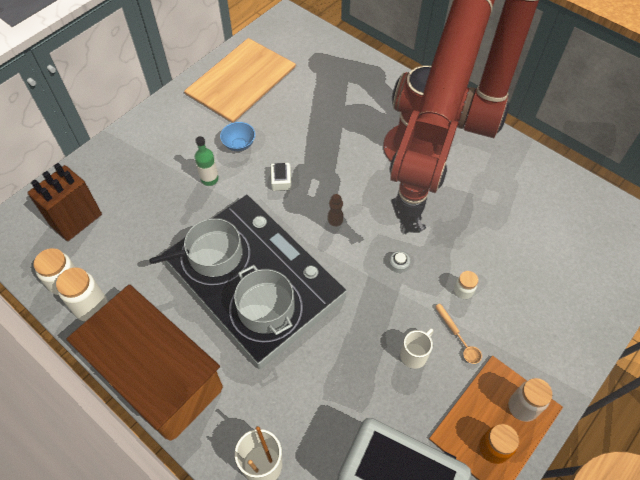

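The scene is unchanged: the timer is still at (400,260), the mill and pans are in place, and the arm is clear.

```bash
python3 -c "
from rig import job
print(job.sign_off())"
```

```text
the job is handed in; nothing more can be done
None
```

The job is done and handed in at about 14 s: rocker on, right-hand (saucepan) key fully in, then the timer button pressed fully down and released, in that order, with nothing else moved and the left key untouched.

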